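Follow the flagged logbook entry to its last column

ROBOT

A 6-joint arm with a two-finger parallel gripper is mounted at the origin on the work surface. World frame = base frame: x ahead of the robot, y to its left, z up, the work surface at z = 0. Lengths are in m, angles in rad, forces in N, time in s.
With the tool pointing down it reaches from about 0.35 to 0.975 m from the base axis. Payload 4.9 kg.
Tool frame: the origin (TCP) lies between the finger pads, 19 mm behind the fingertips; this is the grasp point; z points along the fingers, y is the line along which they close (so a half turn about z gives the same grasp; the last joint's range is limited). The gripper opens to 85 mm and grips with 20 to 120 N. Pads are 22 mm wide; open, the fingers measure 114 mm over their backs; the gripper's body (76 mm by 85 mm) begins 54 mm behind the grasp point. The pads swing forward as they close: fully open they stand 13 mm farther back than shut.
Start: joints at [-1.379, 0.053, 1.613, -0, 1.476, -0.119], TCP at [0.191, -0.595, 0.25] pointing down, gripper open.
Joint ranges: [-3.01, 3.01], [-1.01, 2.22], [0.06, 2.58], [-1.02, 4.17], [0.09, 2.62], [-3.14, 3.14]. Speed limits (rad/s): [2.57, 2.57, 3.14, 3.14, 3.14, 3.14].

INTERFACE

Orientations are given as a rotation vector (axis times angle).
In Python, from station import ctrl gives the robot as it stands. The module is installed in compiled form; this text tells all that it offers.
- The arm moves only by the tool jog_arm, never from a script. Its argument "deltas" is a list of rows, each a list of 3 entries, a list of its own where there are three numbers: the closure, from -1 (fully open) to 1 (shut), then the shift along the world's x, y, z scaled (see below), then the turn, a rotation vector about the world's x, y, z scaled (see below). A call has 1 to 12 rows; each row is the pose to reach, as a shift and turn from the pose commanded when the call began, turning the shorter way round; what a row does not reach only later rows make up. The controller multiplies each number of a shift by 0.4 m and each number of a turn by 180 degrees. A row lasts 1/12 s, in which the tool goes at most 41.7 mm and 7.16 degrees, less where a joint would pass 70% of its speed; a pose out of reach is approached as far as the arm can. A call with a number of a shift or a turn outside -1 to 1 is refused whole. A call with a gripper value outside its range is refused whole. The fingers move at their own pace and stop on an object; "squeeze" is the grip in N (left out, the last holds). Time passes only in rows, so rows that repeat a pose let the fingers close. It gives the time, the measured TCP pose, the force, the opening and the grip force at its end, in the units of the state.
- ctrl.get_obs(): the state, without advancing time (a new reading comes with each control period).
- ctrl.get_image(name): name is "scene" or "top" or "wrist"; returns the picture (480x640x3 uint8, red, green, blue); there is no depth.
- ctrl.get_calibration(name): a dict with "K" (3x3 intrinsics, pixels), "extrinsics" (4x4, takes a point from world to camera coordinates). Camera axes: x right, y down, z forward; pixel columns grow to the right and rows downward; lengths in m; the calibration is good to about 2 mm. A picture is of the moment at which its call begins: read the wrist's pose just before it. get_calibration takes no time and is no camera call; for the wrist camera it gives the pose at the moment of the call.
- ctrl.finish_job(): hands the job in; it is judged then, once.
The state is a dict: "t": time; "q": joint angles; "dq": joint speeds; "effort": joint torques, N m; "tool_pos": TCP position; "tool_rot": TCP orientation; "contact_force": force on the tool from outside, world axes, zero at the start; "wrist_torque": the same for the moment, N m; "opening": finger opening in m; "grip_force": force on a finger pad.
Only numpy, scipy, OpenCV 4.12 (cv2) and the standard library are available. Lean on these libraries where they do the work, as an engineer would, in place of code of your own. Each camera call takes 0.05 s, during which the arm holds its last target. There are 200 camera calls.

TASK

In the open wire-bound logbook, follow the entry that the arrow-shaped page flag points at: run the fingertips along its row, from the first column beside the flag across to the last column at the other edge of the page, touching the paper lightly or skimming less than a centimetre above it. Finish with the fingertips resting gently on that row's last column, so that the figure can be read off; the program ends while holding this light touch. Do not touch the logbook away from that row, do not shift or lift it, and leave the stapler, bottle, mug and paperweight alone.

Things in the scene. Friction and masses are not known exactly. Their poses are not given: they have to be found in the camera images.
- logbook: Open wire-bound book, loose, 0.9 kg: two 270 (y) x 200 mm pages, near and far, joined by a 19 mm high wire coil. Origin: on the desk under the middle of the near page; x to the far page, y to the pages' left edge, z up. Paper 14 mm above the desk (far page 8), flat; the near leaves give 1 mm per 4 N, at most 4 mm. Near page: grey header by the coil, then 9 rows along y, 18 mm high, five columns.
- arrow_flag: Arrow-shaped page flag, 52 mm long, head 32 mm wide, too thin to feel, marking row 2, 4, 6 or 8 from the header; plain 10 mm strips of the same pale yellow mark the other three. Origin: at paper height on the near page's left edge, on the marked row's centre line. Axes as the logbook's: it points along -y into the row, which runs 270 mm along -y and reaches 9 mm either side in x.
- first_cell (a point): Middle of the marked row's first column, on the paper, 33 mm from the flag's origin along -y; start the row here. Column bounds from that origin: 16, 50, 130, 175, 220, 270 mm. Axes as the flag's. The fingertips' place is judged at the TCP, midway between the fingers and 19 mm behind the tips: closed, vertical fingers make the two agree.
- last_cell (a point): Middle of the marked row's last column (50 mm wide), on the paper, 245 mm from the flag's origin along -y. Finish here with the fingertips resting on the paper. Same axes as the flag.
- stapler: Black desk stapler, 150 x 38 x 55 mm, standing to the right (-y) of the near page, loose. Origin: middle of its underside. Leave alone.
- fluid_bottle: Small white correction-fluid bottle, 32 mm across, 72 mm high, left of the logbook beyond the flags, loose. Origin: middle of its underside. Leave alone.
- mug: White mug, 80 mm across, 88 mm high, left of the logbook and nearer the robot, loose. Origin: middle of its underside. Leave alone.
- paperweight: Green glass paperweight, a dome 68 mm across and 35 mm high, resting on the far page, loose. Origin: middle of its underside. Leave alone.

How it is judged:
On the way, in this order (a step that is already met when the one before it is completed fails the run):
1. the fingertips are at the page (at most about 15 mm above it) in the first column of the flagged row (x of the grasp point in the frame of arrow_flag between -0.01 and 0.01 m and z of the grasp point in the frame of arrow_flag below 0.034 m and y of the grasp point in the frame of arrow_flag between -0.05 and -0.016 m), for 0.05 s.
2. still in the row and at the page, they pass about 72 mm from the page edge by the flag (x of the grasp point in the frame of arrow_flag between -0.01 and 0.01 m and z of the grasp point in the frame of arrow_flag below 0.034 m and y of the grasp point in the frame of arrow_flag between -0.084 and -0.06 m).
3. still in the row and at the page, they pass about 102 mm from the page edge by the flag (x of the grasp point in the frame of arrow_flag between -0.01 and 0.01 m and z of the grasp point in the frame of arrow_flag below 0.034 m and y of the grasp point in the frame of arrow_flag between -0.114 and -0.09 m).
4. still in the row and at the page, they pass about 132 mm from the page edge by the flag (x of the grasp point in the frame of arrow_flag between -0.01 and 0.01 m and z of the grasp point in the frame of arrow_flag below 0.034 m and y of the grasp point in the frame of arrow_flag between -0.144 and -0.12 m).
5. still in the row and at the page, they pass about 162 mm from the page edge by the flag (x of the grasp point in the frame of arrow_flag between -0.01 and 0.01 m and z of the grasp point in the frame of arrow_flag below 0.034 m and y of the grasp point in the frame of arrow_flag between -0.174 and -0.15 m).
6. still in the row and at the page, they pass about 192 mm from the page edge by the flag (x of the grasp point in the frame of arrow_flag between -0.01 and 0.01 m and z of the grasp point in the frame of arrow_flag below 0.034 m and y of the grasp point in the frame of arrow_flag between -0.204 and -0.18 m).
7. they rest on the page in the row's last column (x of the grasp point in the frame of arrow_flag between -0.01 and 0.01 m and z of the grasp point in the frame of arrow_flag below 0.034 m and y of the grasp point in the frame of arrow_flag between -0.265 and -0.225 m and contact force between the fingers and logbook above 0.3 N), for 0.2 s.
At the end, for the whole second after the job is handed in: Fingertips rest on the paper with 0.3 to 15 N, TCP within 10 mm of the marked row's centre line and 20 mm of the middle of its last column; the logbook lies flat within 10 mm of its start, the stapler, bottle, mug and paperweight within 20 mm of theirs (all of step 7 and contact force between the fingers and logbook below 15 N and distance of each of stapler, fluid_bottle, mug, paperweight from where it was at the start of the episode below 0.02 m and distance of logbook from where it was at the start of the episode below 0.01 m and angle between logbook's own z axis and vertical below 0.03 rad); the arm keeps its last pose, push and grip.
It fails at once if the page is jabbed or pressed hard (over 25 N) (contact force between the fingers and logbook above 25 N).
It fails at once if the fingers touch the logbook while their middle is more than 14 mm off the centre line of the flagged row, or beyond its ends (contact force between the fingers and logbook above 0.3 N and (x of the grasp point in the frame of arrow_flag above 0.014 m or x of the grasp point in the frame of arrow_flag below -0.014 m or y of the grasp point in the frame of arrow_flag above 0.005 m or y of the grasp point in the frame of arrow_flag below -0.272 m)).
It fails at once if the logbook is lifted, or shifted by more than 10 mm (distance of logbook from where it was at the start of the episode above 0.01 m or angle between logbook's own z axis and vertical above 0.03 rad).
It fails at once if the stapler, bottle, mug or paperweight is moved by more than 20 mm or lifted (distance of any of stapler, fluid_bottle, mug, paperweight from where it was at the start of the episode above 0.02 m).
It also fails if it takes over 42 s, if anything falls off the work surface, if the arm or the gripper's body presses on something with over 40 N, if the wrist force passes 120 N, or if a joint passes its speed limit or range.

## Working session

There is one attempt and no reset: what is moved stays moved. The work goes in short steps, Python scripts to look and compute and a tool call to move; the robot and the scene stay as the last step left them, time stands still between calls to the robot, and variables do not carry over. Pictures are saved under pics/ and viewed, at most 10 in all, crops included, and the job is handed in when it is done.

Besides the shell and the picture viewer there is one more tool, called after "Call:" as name(argument=value, ...) on one line, values as JSON. jog_arm: Moves the arm, as the interface text tells. Its arguments: {"type":"object","properties":{"deltas":{"type":"array","items":{"type":"array"}},"squeeze":{"type":"number"}},"required":["deltas"]}

```bash
mkdir -p pics
python3 - <<'E'
from station import ctrl
import cv2
for n in ("top","scene"):
    cv2.imwrite(f"pics/{n}0.png",ctrl.get_image(n)[:,:,::-1])
o=ctrl.get_obs();print(o['t'],o['tool_pos'],o['tool_rot'],o['opening'],o['contact_force'])
c=ctrl.get_calibration("top");print(c)
E
```

```text
0.1 [ 0.19104988 -0.59450899  0.24885005] [-3.10181683e+00 -4.86004392e-01  9.89993876e-05] 0.08557738469379012 [-1.05153897 -0.64574772  0.2758574 ]
{'K': array([[526.27663051,   0.        , 318.30692976],
       [  0.        , 526.27663051, 234.31532356],
       [  0.        ,   0.        ,   1.        ]]), 'extrinsics': array([[-2.85838820e-02, -9.99591285e-01,  4.74213273e-04,
         7.36452630e-02],
       [-9.81137015e-01,  2.79654270e-02, -1.91280143e-01,
         6.53909691e-01],
       [ 1.91188702e-01, -5.93279724e-03, -9.81535370e-01,
         8.10838425e-01],
       [ 0.00000000e+00,  0.00000000e+00,  0.00000000e+00,
         1.00000000e+00]])}
```

View pics/top0.png

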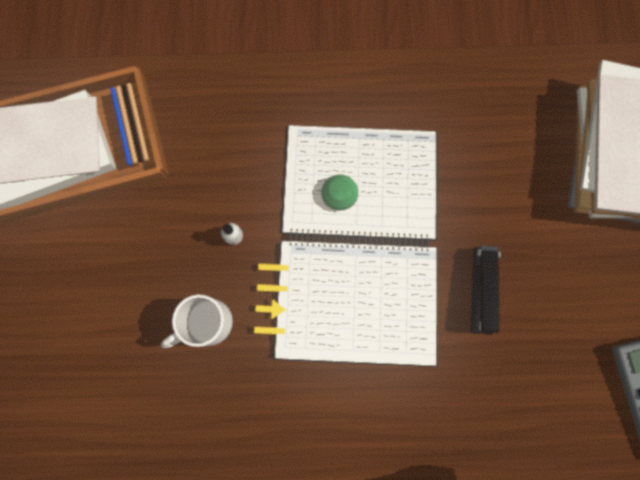

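The top view shows the arrow at about (270,309). It is the third of the four flags, so it marks row 6. I'll enlarge that area.

Run:
```python
import cv2
im=cv2.imread("pics/top0.png")[225:375,245:445]
cv2.imwrite("pics/crop0.png",cv2.resize(im,None,fx=4,fy=4,interpolation=cv2.INTER_CUBIC))
```

```text
(no output)
```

View pics/crop0.png

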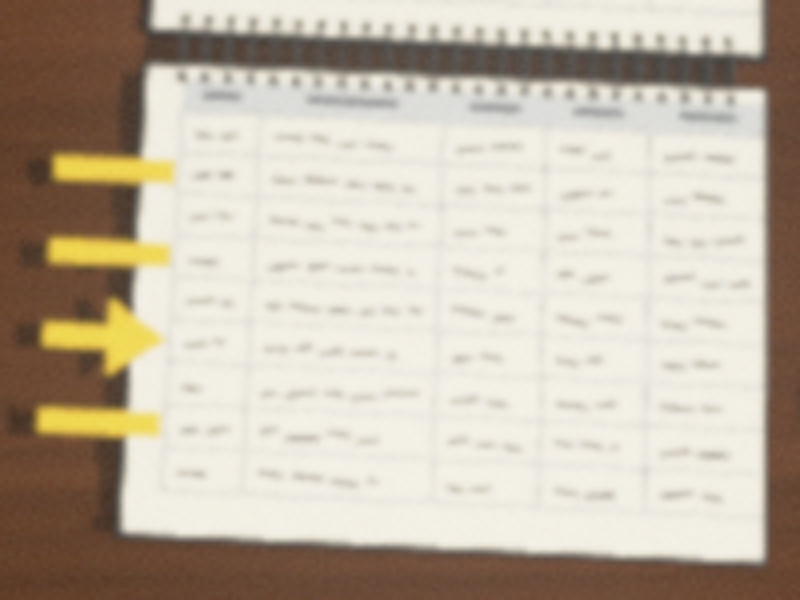

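```bash
cat > h.py <<'E'
from station import ctrl
import numpy as np
def world(name,px,z):
    c=ctrl.get_calibration(name);E=c["extrinsics"];R=E[:3,:3];C=-R.T@E[:3,3]
    px=np.atleast_2d(px).astype(float)
    d=np.c_[px,np.ones(len(px))]@np.linalg.inv(c["K"]).T@R
    return C+d*((z-C[2])/d[:,2])[:,None]
E
python3 - <<'E'
from h import *
def f(p): return (np.array(p)+.5)/4-.5+[245,225]
P=world("top",f([(148,66),(766,90),(766,562),(121,533),(133,339),(163,340),(42,334),(766,367),(177,344),(161,488),(766,515),(178,118),(766,135),(648,365)]),.014)
for n,p in zip("TL TR BR BL orig tip tail rowR rowL gBL gBR gTL gTR c220".split(),P):print(n,p.round(4))
# fit: flag-frame coords (x,y): rows 18mm; row6 centre x=0
m=dict(orig=(0,0),rowR=(0,-.27),rowL=(0,-.016),gBL=(-.063,-.016),gBR=(-.063,-.27),gTL=(.099,-.016),gTR=(.099,-.27),c220=(0,-.22))
names="TL TR BR BL orig tip tail rowR rowL gBL gBR gTL gTR c220".split()
A=np.array([m[k] for k in m]);B=np.array([P[names.index(k)][:2] for k in m])
a=A-A.mean(0);b=B-B.mean(0)
th=np.arctan2((a[:,0]*b[:,1]-a[:,1]*b[:,0]).sum(),(a*b).sum())
R=np.array([[np.cos(th),-np.sin(th)],[np.sin(th),np.cos(th)]])
t=B.mean(0)-R@A.mean(0)
print("yaw",np.degrees(th),"origin",t);print("res mm",((A@R.T+t-B)*1000).round(1))
for y in(-.033,-.245):print(y,R@[0,y]+t)
print("obj",world("top",[(201,330),(232,240),(486,292)],0))
E
```

```text
TL [0.655  0.1192 0.014 ]
TR [ 0.6366 -0.1505  0.014 ]
BR [ 0.4366 -0.1362  0.014 ]
BL [0.4561 0.1336 0.014 ]
orig [0.5367 0.1274 0.014 ]
tip [0.5359 0.1146 0.014 ]
tail [0.5399 0.1663 0.014 ]
rowR [ 0.5172 -0.142   0.014 ]
rowL [0.5341 0.1087 0.014 ]
gBL [0.4741 0.1165 0.014 ]
gBR [ 0.4558 -0.1376  0.014 ]
gTL [0.6316 0.1065 0.014 ]
gTR [ 0.6168 -0.1491  0.014 ]
c220 [ 0.5195 -0.0918  0.014 ]
yaw -3.8770291777212957 origin [0.53584601 0.12739195]
res mm [[-0.9 -0. ]
 [ 0.4 -0. ]
 [ 0.7  2.7]
 [-2.2 -0.8]
 [-1.  -0.2]
 [ 1.9 -1.8]
 [-0.5  0.4]
 [ 1.5 -0.3]]
-0.033 [0.53361471 0.09446747]
-0.245 [ 0.51928027 -0.11704736]
obj [[ 0.50603033  0.26124288  0.        ]
 [ 0.66211287  0.20833563  0.        ]
 [ 0.55714001 -0.23512778  0.        ]]
```

Call:
jog_arm(deltas=[[1,[0.03,0.06,0],[0,0,0]],[1,[0.07,0.14,0],[0,0,0]],[1,[0.11,0.22,0],[0,0,0]],[1,[0.15,0.3,0],[0,0,0]],[1,[0.19,0.38,0],[0,0,0]],[1,[0.23,0.46,0],[0,0,0]],[1,[0.27,0.54,0],[0,0,0]],[1,[0.31,0.62,0],[0,0,0]],[1,[0.35,0.7,0],[0,0,0]],[1,[0.38,0.78,0],[0,0,0]],[1,[0.41,0.83,0],[0,0,0]],[1,[0.43,0.86,0],[0,0,0]]])

```text
t: 1.1
tool_pos: [0.3637, -0.2486, 0.2496]
tool_rot: [-3.102, -0.49, -0.0]
contact_force: [0.4, 0.3, 0.7]
opening: -0.0002
grip_force: 0.0
```

Call:
jog_arm(deltas=[[1,[0.03,0.06,0],[0,0,0]],[1,[0.07,0.14,0],[0,0,0]],[1,[0.11,0.22,0],[0,0,0]],[1,[0.15,0.3,0],[0,0,0]],[1,[0.19,0.38,0],[0,0,0]],[1,[0.23,0.46,0],[0,0,0]],[1,[0.27,0.54,0],[0,0,0]],[1,[0.31,0.62,0],[0,0,0]],[1,[0.35,0.7,0],[0,0,0]],[1,[0.38,0.78,0],[0,0,0]],[1,[0.41,0.83,0],[0,0,0]],[1,[0.426,0.86,0],[0,0,0]]])

```text
t: 2.1
tool_pos: [0.5339, 0.0953, 0.2493]
tool_rot: [-3.103, -0.49, 0.001]
contact_force: [0.4, -1.1, 0.6]
opening: 0.0001
grip_force: 0.0
```

Call:
jog_arm(deltas=[[1,[0,0,-0.06],[0,0,0]],[1,[0,0,-0.14],[0,0,0]],[1,[0,0,-0.22],[0,0,0]],[1,[0,0,-0.3],[0,0,0]],[1,[0,0,-0.38],[0,0,0]],[1,[0,0,-0.44],[0,0,0]],[1,[0,0,-0.48],[0,0,0]],[1,[0,0,-0.48],[0,0,0]],[1,[0,0,-0.48],[0,0,0]]])

```text
t: 2.85
tool_pos: [0.5326, 0.0924, 0.057]
tool_rot: [-3.104, -0.485, 0.004]
contact_force: [1.0, 0.0, 0.8]
opening: -0.0002
grip_force: 0.0
```

Run:
```python
from h import *
import cv2
o=ctrl.get_obs();print(o['t'],o['tool_pos'],o['contact_force'])
w=ctrl.get_image("wrist");s=ctrl.get_image("top")
s=cv2.resize(s[225:375,225:445],(640,436),interpolation=cv2.INTER_CUBIC)
cv2.imwrite("pics/w1.png",w[:,:,::-1]);cv2.imwrite("pics/t1.png",s[:,:,::-1])
c=ctrl.get_calibration("wrist");E=c["extrinsics"]
# predicted pixels of flag-frame points on the paper
th=np.radians(-3.877);R=np.array([[np.cos(th),-np.sin(th)],[np.sin(th),np.cos(th)]])
for p in[(0,0),(0,-.016),(0,-.033),(0,-.05),(-.009,-.05),(.009,-.05),(0,-.13)]:
    q=np.r_[R@p+[.53585,.12739],.014]
    v=c["K"]@(E[:3,:3]@q+E[:3,3]);print(p,(v[:2]/v[2]).round(0))
```

```text
2.85 [0.53257327 0.09244413 0.05701854] [9.96772743e-01 6.96021149e-05 7.93407344e-01]
(0, 0) [256. 256.]
(0, -0.016) [286. 267.]
(0, -0.033) [316. 278.]
(0, -0.05) [346. 289.]
(-0.009, -0.05) [339. 304.]
(0.009, -0.05) [352. 274.]
(0, -0.13) [479. 339.]
```

View pics/w1.png

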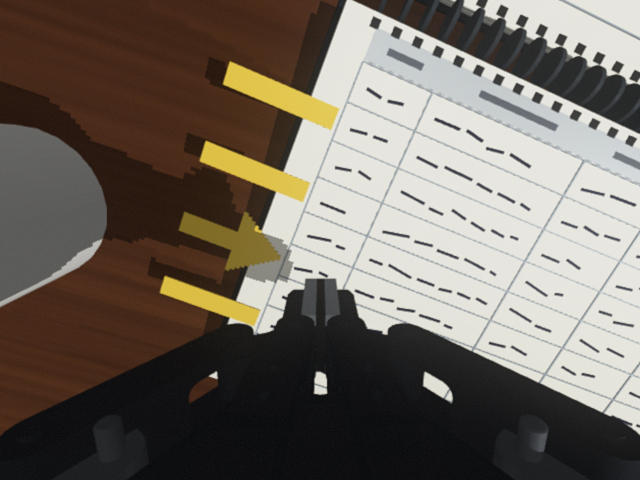

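The wrist view shows the arrow tip at (282,260), pointing into row 6. The left grid line runs from (365,62) to about (292,247). I'll check the fit against these sharper features.

Run:
```python
from h import *
import cv2
im=cv2.imread("pics/w1.png")[40:310,190:510]
cv2.imwrite("pics/w1c.png",cv2.resize(im,None,fx=2.2,fy=2.2,interpolation=cv2.INTER_CUBIC))
th=np.radians(-3.877);R=np.array([[np.cos(th),-np.sin(th)],[np.sin(th),np.cos(th)]])
px=[(365,62),(335,139),(305,212),(431,95),(582,160),(282,260),(182,221),(283,188),(240,107)]
print(((world("wrist",px,.014)[:,:2]-[.53585,.12739])@R).round(4))
```

```text
[[ 0.1044 -0.0156]
 [ 0.0688 -0.0157]
 [ 0.0308 -0.015 ]
 [ 0.103  -0.0492]
 [ 0.1036 -0.1296]
 [ 0.0028 -0.013 ]
 [ 0.0036  0.0408]
 [ 0.038  -0.0007]
 [ 0.0657  0.0306]]
```

View pics/w1c.png

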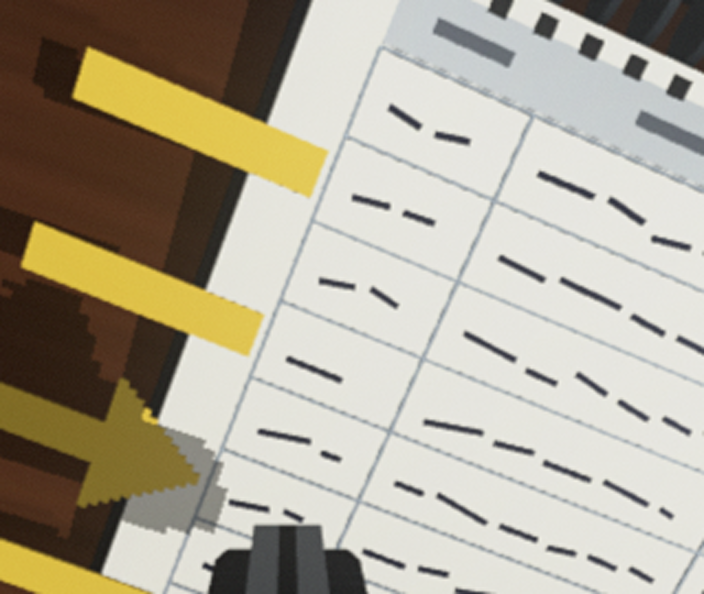

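Both cameras agree on row 6. They differ by about 3–4 mm in x, so I'll split the difference and shift +2 mm, then go down to skim height.

Call:
jog_arm(deltas=[[1,[0.007,0.003,-0.02],[0,0,0]],[1,[0.007,0.003,-0.04],[0,0,0]],[1,[0.007,0.003,-0.048],[0,0,0]],[1,[0.007,0.003,-0.048],[0,0,0]],[1,[0.007,0.003,-0.048],[0,0,0]],[1,[0.007,0.003,-0.048],[0,0,0]]])

```text
t: 3.45
tool_pos: [0.5364, 0.0942, 0.0389]
tool_rot: [3.104, 0.486, 0.0]
contact_force: [0.0, 0.5, 0.0]
opening: 0.0001
grip_force: 0.0
```

Run:
```python
from h import *
import cv2
w=ctrl.get_image("wrist");c=ctrl.get_calibration("wrist");E=c["extrinsics"];o=ctrl.get_obs()
print(o['tool_pos'])
v=c["K"]@(E[:3,:3]@(o['tool_pos']-[0,0,.019])+E[:3,3]);print("tip px",v[:2]/v[2])
im=w[150:400,160:480,::-1]
cv2.imwrite("pics/w2.png",cv2.resize(im,None,fx=2.2,fy=2.2,interpolation=cv2.INTER_CUBIC))
```

```text
[0.53652721 0.09418725 0.03904205]
tip px [319.5724027  298.71491721]
```

View pics/w2.png

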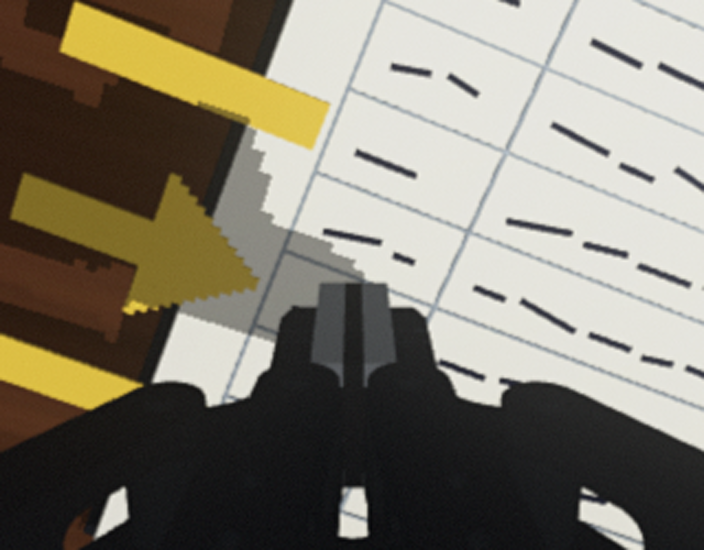

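The fingertips sit over the middle of row 6's first cell. At skim height they project to (351,327) in the crop, and the cell centre is at about (345,318). Now I'll slide along the row.

Call:
jog_arm(deltas=[[1,[-0.001,-0.015,0],[0,0,0]],[1,[-0.003,-0.037,0],[0,0,0]],[1,[-0.004,-0.06,0],[0,0,0]],[1,[-0.006,-0.083,0],[0,0,0]],[1,[-0.007,-0.106,0],[0,0,0]],[1,[-0.009,-0.129,0],[0,0,0]],[1,[-0.011,-0.152,0],[0,0,0]],[1,[-0.012,-0.175,0],[0,0,0]],[1,[-0.014,-0.198,0],[0,0,0]],[1,[-0.016,-0.221,0],[0,0,0]],[1,[-0.017,-0.244,0],[0,0,0]],[1,[-0.019,-0.264,0],[0,0,0]]])

```text
t: 4.5
tool_pos: [0.5287, -0.0125, 0.0389]
tool_rot: [3.104, 0.486, 0.0]
contact_force: [0.1, -0.1, 0.5]
opening: -0.0
grip_force: 0.0
```

Call:
jog_arm(deltas=[[1,[-0.001,-0.02,0],[0,0,0]],[1,[-0.003,-0.043,0],[0,0,0]],[1,[-0.005,-0.066,0],[0,0,0]],[1,[-0.006,-0.089,0],[0,0,0]],[1,[-0.008,-0.112,0],[0,0,0]],[1,[-0.009,-0.135,0],[0,0,0]],[1,[-0.011,-0.158,0],[0,0,0]],[1,[-0.013,-0.181,0],[0,0,0]],[1,[-0.014,-0.204,0],[0,0,0]],[1,[-0.016,-0.227,0],[0,0,0]],[1,[-0.018,-0.25,0],[0,0,0]],[1,[-0.019,-0.264,0],[0,0,0]]])

```text
t: 5.5
tool_pos: [0.5211, -0.1182, 0.0388]
tool_rot: [3.104, 0.485, 0.0]
contact_force: [0.9, -0.5, 0.2]
opening: -0.0004
grip_force: 0.0
```

Call:
jog_arm(deltas=[[1,[0,0,-0.005],[0,0,0]],[1,[0,0,-0.005],[0,0,0]],[1,[0,0,-0.01],[0,0,0]],[1,[0,0,-0.01],[0,0,0]],[1,[0,0,-0.01],[0,0,0]],[1,[0,0,-0.01],[0,0,0]]])

```text
t: 6.0
tool_pos: [0.5211, -0.1167, 0.0347]
tool_rot: [-3.103, -0.487, 0.0]
contact_force: [-0.6, 0.4, -0.1]
opening: 0.0001
grip_force: 0.0
```

Call:
jog_arm(deltas=[[1,[0,0,-0.0025],[0,0,0]],[1,[0,0,-0.005],[0,0,0]],[1,[0,0,-0.005],[0,0,0]],[1,[0,0,-0.005],[0,0,0]]])

```text
t: 6.33
tool_pos: [0.5211, -0.117, 0.0328]
tool_rot: [-3.104, -0.486, 0.0]
contact_force: [0.1, -0.6, -0.5]
opening: 0.0004
grip_force: 0.0
```

Run:
```python
from h import *
import cv2
o=ctrl.get_obs();print(o['tool_pos'],o['contact_force'])
w=ctrl.get_image("wrist")
c=ctrl.get_calibration("wrist");E=c["extrinsics"]
v=c["K"]@(E[:3,:3]@(o['tool_pos']-[0,0,.019])+E[:3,3]);print("tip px",v[:2]/v[2])
cv2.imwrite("pics/w3.png",w[:,:,::-1])
```

```text
[ 0.52113419 -0.11697347  0.03276489] [ 0.09450406 -0.57388377 -0.5329429 ]
tip px [319.48161311 298.65551962]
```

View pics/w3.png

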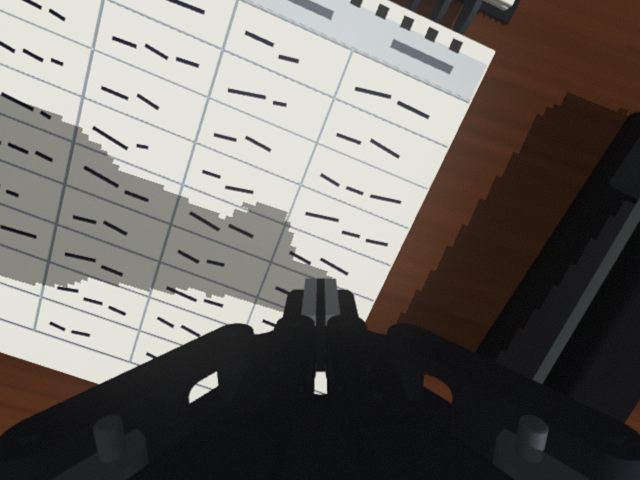

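The view shows rows 1–5 of the last column at (390,105), (370,145), (360,188), (345,228) and (320,262). Row 6's last cell, at about (316,300), lies under the tip at (319,299). I'll press down gently.

Call:
jog_arm(deltas=[[1,[0,0,-0.0012],[0,0,0]],[1,[0,0,-0.0025],[0,0,0]],[1,[0,0,-0.0025],[0,0,0]],[1,[0,0,-0.0025],[0,0,0]]])

```text
t: 6.72
tool_pos: [0.5212, -0.1171, 0.0321]
tool_rot: [-3.104, -0.486, 0.0]
contact_force: [-2.1, 0.5, 3.2]
opening: 0.0004
grip_force: 1.4
```

Call:
jog_arm(deltas=[[1,[0,0,-0.001],[0,0,0]],[1,[0,0,-0.001],[0,0,0]],[1,[0,0,-0.001],[0,0,0]],[1,[0,0,-0.001],[0,0,0]],[1,[0,0,-0.001],[0,0,0]],[1,[0,0,-0.001],[0,0,0]]])

```text
t: 7.22
tool_pos: [0.5212, -0.117, 0.0315]
tool_rot: [3.104, 0.486, 0.0]
contact_force: [-2.0, 1.7, 4.8]
opening: 0.0001
grip_force: 2.4
```

The touch is steady at about 5 N and in position, so I'm handing the job in.

```bash
python3 -c "
from station import ctrl
print(ctrl.finish_job())"
```

```text
the job is handed in; nothing more can be done
None
```

I ran the fingertips along row 6, the row the arrow flag marks, skimming about 6 mm above the paper, and handed the job in with them resting on its last column at about 5 N; the interface returned no verdict.

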